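Free the stuck paint pot and stand it on the plate

TASK

The paint pot is wedged between the two stiff cheeks of its pot holder, and a straight pull would only lift the whole holder off its base. Rock the pot from side to side, towards one cheek and then the other, until both cheeks have been pushed well back off its foot, then lift it out and stand it upright in the middle of the white plate and let go. Keep the holder down on its base and leave the other things on the bench where they are.

Things in the scene. Friction and masses are not known exactly. Their poses are not given: they have to be found in the camera images.
- base: Flat steel base plate of the pot holder, 130 x 90 x 4 mm, fixed; origin at the centre of its underside, on the bench. Its x axis (long side) is the line through the two cheeks, the direction in which the pot is rocked; z is up. On it lies the wooden holder, 124 x 84 mm, deck top 20 mm above the bench, with a 44 x 44 mm recess in the middle for the pot's foot.
- rib_top (a point): Top of the straight rib in the recess, 14 mm above the bench at the base's centre (axes as the base's). The rib is 4 mm wide and runs along y under the pot's centre: the pot stands on it and tips over it, towards +x or -x only.
- holder (a joint): Height of the wooden holder above its place on the base, m; 0 = down. It is held only by its own weight (about 17 N): it slides straight up two guide pins if the pot is pulled while still caught, and must not be lifted (4 mm spoils the job). It cannot shift or turn sideways.
- cheek_a_top (a point): Middle of the upper inner edge of the cheek on the base's +x side, 58 mm above the bench. Each cheek is an upright aluminium block, 40 mm wide in y, 10 mm thick in x, from 22 to 58 mm above the bench; its inner face is 16.5 mm from the base's centre when its joint reads 0. A lower block, 20 to 33 mm high, stands behind it out to 39.5 mm.
- cheek_a (a joint): How far the +x cheek is pushed outward, m: starts at 0 to 0.0008, stop at 0.009. About 9 N moves it and it stays where left. The pot's foot has 4 mm of play under its lower edge and is caught there until it is 4 mm or more back. Tipping the pot 0.17 rad towards it pushes it back about 5.5 mm; beyond 0.2 rad the foot jams under the other cheek if that is not yet back.
- cheek_b_top (a point): The same edge of the equal cheek on the base's -x side.
- cheek_b (a joint): The same as cheek_a for the cheek on the base's -x side, pushed outward in the base's -x direction.
- pot: White paint pot with a thick black cap, upright in the holder, 82 mm tall, about 0.1 kg; origin at the centre of its underside (14 mm above the bench at the start), z up its axis, round so yaw is arbitrary. Foot 40 mm diameter, 4 mm high; body 32 mm diameter up to 60 mm; cap 35 mm diameter from 60 to 82 mm, the place to grip.
- plate: Round white ceramic plate, 220 mm across, rim 18 mm high, lying loose on the bench (0.45 kg); origin at the centre of its underside. Its flat inner floor is 5 mm above the bench and about 60 mm in radius.
- glue_bottle: Bystander: white glue bottle with a red tip, 60 mm diameter, 176 mm tall; origin at the centre of its underside.
- dropper: Bystander: small grey dropper bottle, 25 mm diameter, 78 mm tall; origin at the centre of its underside.
- bell: Bystander: black model bell, 68 mm diameter, 58 mm tall; origin at the centre of its underside.
- bridge: Bystander: dark wooden model footbridge, 112 x 73 mm, 51 mm tall; origin at the centre of its underside.

How it is judged:
By the outcome, as a careful person would: the job done as asked, in the order asked, and still so for the second after the job is handed in, with the robot touching nothing.
It also fails if it takes over 56 s, if anything falls off the work surface, if the arm or the gripper's body presses on something with over 40 N, if the wrist force passes 120 N, or if a joint passes its speed limit or range.

ROBOT

A 7-joint arm with a two-finger parallel gripper is mounted at the origin on the work surface. World frame = base frame: x ahead of the robot, y to its left, z up, the work surface at z = 0. Lengths are in m, angles in rad, forces in N, time in s.
With the tool pointing down it reaches from about 0.4 to 0.9 m from the base axis. Payload 5.6 kg.
Tool frame: the origin (TCP) lies at the very end of the fingers, on their centre line; the grasp point (between the pads) lies 19 mm behind it; z points along the fingers, y is the line along which they close (so a half turn about z gives the same grasp; the last joint's range is limited). The gripper opens to 92 mm and grips with 3 to 60 N. Pads are 20 mm wide; open, the fingers measure 128 mm over their backs; the gripper's body (75 mm by 189 mm) begins 69 mm behind the grasp point.
Start: joints at [-1.202, 0.468, -0.012, 1.603, 0.006, 1.071, -0.056], TCP at [0.26, 0.596, 0.215] pointing down, gripper open.
Joint ranges: [-2.53, 2.53], [-0.31, 2.02], [-1.57, 1.55], [0.28, 2.44], [-1.29, 4.43], [0.15, 1.84], [-2.92, 2.92]. Speed limits (rad/s): [2.57, 2.57, 3.14, 3.14, 3.14, 3.14, 3.14].

INTERFACE

Orientations are given as a unit quaternion [x, y, z, w].
In Python, from workcell import arm, capture, calibration gives the robot as it stands (arm), with the cameras as plain functions. Calls block until the motion is done:
- arm.movep(position, orientation): joint-space move of the TCP to a pose.
- arm.movel(position, velocity=0.15, frame=None): straight line of the TCP; frame=None keeps the orientation; velocity is the mean speed in m/s.
- arm.goto_joints(angles): joint-space move.
- arm.move_gripper(opening): opening from 0.0 (shut) to 1.0 (fully open); the grip force is fixed at half the most; returns when the fingers have stopped.
- arm.wait(seconds).
- arm.ik(position, orientation): joint angles nearest the present ones, or None.
- arm.observe(): the state.
- capture(name): name is "side" or "top" or "wrist"; returns the picture (400x640x3 uint8, blue, green, red); there is no depth.
- calibration(name): a dict with "fx", "fy", "cx", "cy" (pixels), "rvec" (rotation vector, rad) and "tvec" (3), from world to camera coordinates, as OpenCV has them; the wrist camera has in their place "T_tool_cam" (4x4, takes a point from camera to tool coordinates, whose origin is the TCP and whose axes are the flange's). Camera axes: x right, y down, z forward; pixel columns grow to the right and rows downward; lengths in m; the calibration is good to about 2 mm. A picture is of the moment at which its call begins: read the wrist's pose just before it. calibration takes no time and is no camera call.
A pose or a line that the arm cannot do raises arm.PlanningError and nothing moves.
- arm.job_done(): hands the job in; it is judged then, once.
The state is a dict: "t": time; "joint_pos": joint angles; "qvel": joint speeds; "effort": joint torques, N m; "eef_pos": TCP position; "ee_rot": TCP orientation; "wrist_force": force on the tool from outside, world axes, zero at the start; "ft_torque": the same for the moment, N m; "grip_width": opening from 0.0 (shut) to 1.0 (fully open); "gripper_force": force on a finger pad.
Only numpy, scipy, OpenCV 4.12 (cv2) and the standard library are available. Lean on these libraries where they do the work, as an engineer would, in place of code of your own. Each camera call takes 0.05 s, during which the arm holds its last target. There are 200 camera calls.

## Working session

There is one attempt and no reset: what is moved stays moved. The work goes in short steps, each a Python script; the robot and the scene stay as the last script left them, time stands still between calls to the robot, and variables do not carry over. Pictures are saved under pics/ and viewed, at most 10 in all, crops included, and the job is handed in when it is done.

```bash
ls; mkdir -p pics; python3 - <<'E'
from workcell import arm, capture, calibration
import cv2,numpy as np
o=arm.observe();print(o['t'],o['eef_pos'],o['ee_rot'],o['grip_width'])
for n in("top","side"):
    cv2.imwrite(f'pics/{n}0.png',capture(n));c=calibration(n);print(n,c)
    R=cv2.Rodrigues(np.array(c['rvec'],float))[0];print(-R.T@np.array(c['tvec']).ravel(),R[2])
print(calibration("wrist"))
E
```

```text
pics
workcell.py
0.0 [0.25999235 0.59508855 0.21363012] [ 2.04468664e-01  9.78872695e-01 -8.94043444e-04 -1.18114464e-04] 1.0004270653379517
top {'fx': 378.7305713353748, 'fy': 378.7305713353748, 'cx': 318.98593295798054, 'cy': 199.4016177926959, 'rvec': array([ 2.12970751, -2.16295808,  0.10400815]), 'tvec': array([0.02268871, 0.60295854, 1.13005286])}
[ 0.4607615  -0.0151268   1.19522519] [ 0.12206889  0.02439424 -0.9922218 ]
side {'fx': 376.7191335024198, 'fy': 376.7191335024198, 'cx': 321.2665326889394, 'cy': 199.66404066197066, 'rvec': array([ 2.10434637, -0.62309271,  0.29857653]), 'tvec': array([-0.50149771,  0.23985373,  0.91173462])}
[ 0.10814349 -0.79229892  0.70771264] [ 0.42994428  0.69905403 -0.57137674]
{'fx': 342.88313565813627, 'fy': 342.88313565813627, 'cx': 320.0187089658135, 'cy': 202.12298927659117, 'T_tool_cam': array([[ 2.70490334e-04, -9.72196213e-01, -2.34167567e-01,
         6.46797922e-02],
       [ 9.99999944e-01,  2.16278563e-04,  2.57188131e-04,
        -2.14985061e-04],
       [-1.99391902e-04, -2.34167624e-01,  9.72196217e-01,
        -1.70358418e-01],
       [ 0.00000000e+00,  0.00000000e+00,  0.00000000e+00,
         1.00000000e+00]])}
```

View pics/top0.png

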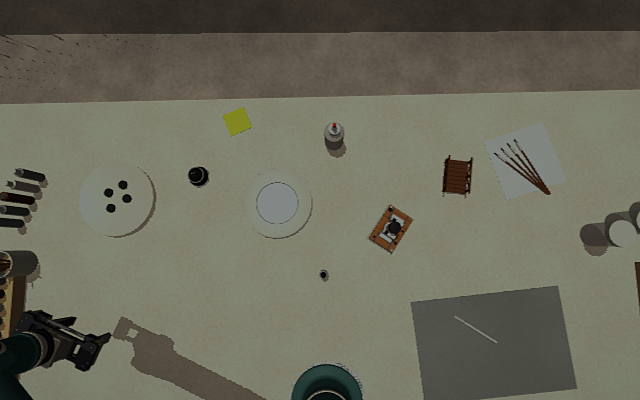

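View pics/side0.png

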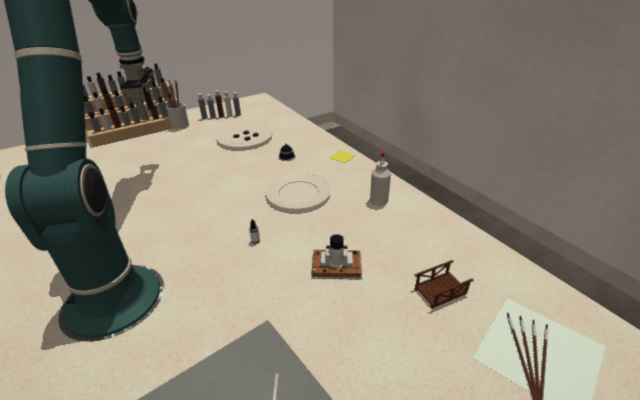

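The top view shows the holder near (391,229), turned, and the plate near (278,203). The side view shows the pot upright with its cap near (336,242). Next I'll locate both roughly and look closer with the wrist camera.

```bash
cat > h.py <<'E'
from workcell import arm, capture, calibration
import cv2,numpy as np
from scipy.spatial.transform import Rotation as Ro
def cam(n,o=None):
    c=calibration(n);K=np.array([[c['fx'],0,c['cx']],[0,c['fy'],c['cy']],[0,0,1]])
    if n=='wrist':
        T=np.eye(4);T[:3,:3]=Ro.from_quat(o['ee_rot']).as_matrix();T[:3,3]=o['eef_pos'];M=T@c['T_tool_cam']
        return K,M[:3,:3],M[:3,3]
    R=cv2.Rodrigues(np.array(c['rvec'],float))[0];return K,R.T,-R.T@np.array(c['tvec']).ravel()
def onz(C,uv,z):
    K,R,p=C;d=R@np.linalg.solve(K,[uv[0],uv[1],1.]);return p+d*(z-p[2])/d[2]
def proj(C,X):
    K,R,p=C;q=K@(R.T@(np.array(X)-p));return q[:2]/q[2]
def down(yaw):  # tool z down, tool y axis along world angle yaw
    y=np.array([np.cos(yaw),np.sin(yaw),0]);z=np.array([0,0,-1.]);return np.c_[np.cross(y,z),y,z]
def q(R): return Ro.from_matrix(R).as_quat()
def st(): 
    o=arm.observe();print('t%.2f'%o['t'],np.round(o['eef_pos'],4),'F',np.round(o['wrist_force'],1),'M',np.round(o['ft_torque'],2),'g%.3f %.1f'%(o['grip_width'],o['gripper_force']));return o
E
python3 - <<'E'
from h import *
C=cam('top')
pot=onz(C,(392,227),.096);base=onz(C,(391,229),.02)
print('pot',pot,base,'plate',onz(C,(279.5,204),.018))
print('corners',[onz(C,c,.02).round(3) for c in((388,204),(413,220),(392,253),(369,238))])
for y in np.arange(-180,180,30):
    s=arm.ik([pot[0]-.0,pot[1],.30],q(down(np.radians(y))));print(y,None if s is None else np.round(s,2))
E
```

```text
pot [ 0.51219008 -0.19765029  0.096     ] [ 0.50963937 -0.20697316  0.02      ] plate [0.59317982 0.1378986  0.018     ]
corners [array([ 0.587, -0.201,  0.02 ]), array([ 0.536, -0.276,  0.02 ]), array([ 0.436, -0.207,  0.02 ]), array([ 0.483, -0.139,  0.02 ])]
-180 [-0.7   0.48  1.37  1.81 -0.49  1.27 -2.33]
-150 [-0.7   0.48  1.37  1.81 -0.49  1.27 -1.81]
-120 [-0.7   0.48  1.37  1.81 -0.49  1.27 -1.29]
-90 [-0.53  0.31  1.05  1.8  -0.29  1.2  -0.96]
-60 [-0.51  0.3   1.02  1.8  -0.28  1.19 -0.46]
-30 [-0.49  0.29  0.98  1.8  -0.26  1.19  0.05]
0 [-0.47  0.28  0.95  1.8  -0.25  1.19  0.56]
30 [-0.46  0.28  0.94  1.8  -0.25  1.19  1.08]
60 [-0.43  0.27  0.9   1.8  -0.23  1.18  1.59]
90 [-0.41  0.27  0.87  1.79 -0.22  1.18  2.1 ]
120 [-0.38  0.26  0.83  1.79 -0.21  1.18  2.61]
150 [ 1.25  0.56 -1.31  1.7   0.55  1.32  2.45]
```

```bash
python3 - <<'E'
from h import *
yaw=np.radians(57);R=down(yaw);p=np.array([.511,-.201,0])+.02*R[:,0]
arm.movep([p[0],p[1],.26],q(R));o=st();print(o['joint_pos'].round(2) if hasattr(o['joint_pos'],'round') else o['joint_pos'])
im=capture('wrist');cv2.imwrite('pics/w0.png',im);np.save('o0.npy',np.r_[o['eef_pos'],o['ee_rot']])
E
```

```text
t2.98 [ 0.4946 -0.1893  0.2599] F [0.1 0.4 0.6] M [-0.02 -0.02 -0.  ] g1.001 0.0
[-0.41  0.27  0.86  1.89 -0.23  1.09  1.53]
```

View pics/w0.png

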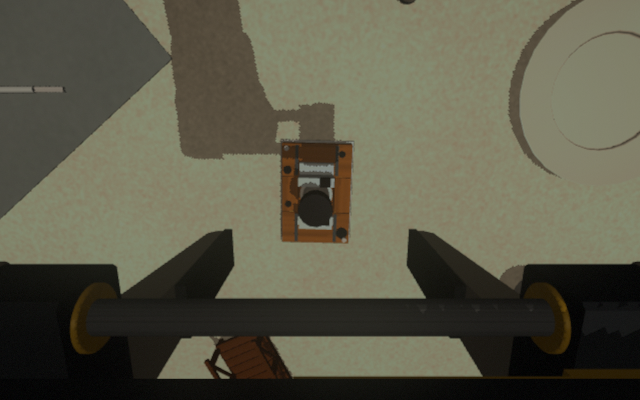

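```bash
cat > loc.py <<'E'
from h import *
def locate(im,o):
    C=cam('wrist',o);hsv=cv2.cvtColor(im,cv2.COLOR_BGR2HSV)
    roi=np.zeros(im.shape[:2],np.uint8);roi[130:255,265:370]=255
    m=cv2.inRange(hsv,(3,130,40),(20,255,255))&roi
    ys,xs=np.nonzero(cv2.morphologyEx(m,cv2.MORPH_OPEN,np.ones((3,3))))
    W=np.array([onz(C,u,.02)[:2] for u in zip(xs,ys)],np.float32)
    r=cv2.minAreaRect(W*1000);print('holder',r)
    k=cv2.inRange(cv2.cvtColor(im,cv2.COLOR_BGR2GRAY),0,38)&roi
    k=cv2.morphologyEx(k,cv2.MORPH_OPEN,cv2.getStructuringElement(cv2.MORPH_ELLIPSE,(11,11)))
    c=max(cv2.findContours(k,0,cv2.CHAIN_APPROX_NONE)[0],key=cv2.contourArea)
    x,y,w,h=cv2.boundingRect(c);print('cap box',x,y,w,h)
    # top disc: bottom edge and width are the top rim's
    u=(x+w/2-.5,y+h-w/2-.5);print('cap',u,onz(C,u,.096),'width m',np.linalg.norm(onz(C,(x+w-.5,u[1]),.096)-onz(C,(x-.5,u[1]),.096)))
E
python3 - <<'E'
from loc import *
a=np.load('o0.npy');o=dict(eef_pos=a[:3],ee_rot=a[3:]);im=cv2.imread('pics/w0.png');locate(im,o)
cr=cv2.resize(im[130:255,260:375],None,fx=4.5,fy=4.5,interpolation=cv2.INTER_CUBIC);cv2.imwrite('pics/w0c.png',np.clip(cr*1.5,0,255))
C=cam('top');t=cv2.imread('pics/top0.png');g=cv2.cvtColor(t,cv2.COLOR_BGR2HSV)
m=np.uint8((g[...,1]<30)&(g[...,2]>150))*255;m[:,:240]=0;m[:,320:]=0;m[:150]=0;m[250:]=0
for c in cv2.findContours(m,0,2)[0]:
    if cv2.contourArea(c)>300: e=cv2.fitEllipse(c);print('plate ell',e,onz(C,e[0],.005))
E
```

```text
holder ((511.6925964355469, -206.574951171875), (82.52609252929688, 123.43313598632812), 55.61600875854492)
cap box 298 190 35 36
cap (315.0, 208.0) [ 0.51022156 -0.20542933  0.096     ] width m 0.03523449581723345[ WARN:0@0.065] global loadsave.cpp:1063 imwrite_ Unsupported depth image for selected encoder is fallbacked to CV_8U.
```

View pics/w0c.png

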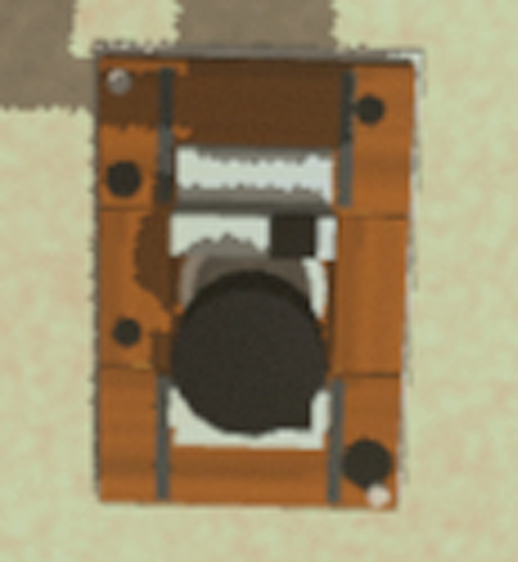

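The crop shows the black cap centred at pixel (315,208), the white cheeks above and below it, and the holder's long side running up the image. The base y axis is at 55.6 deg. Next I'll grasp the cap.

```bash
cat >> h.py <<'E'
YAW=np.radians(55.6);R0=down(YAW);YB=R0[:,1];XB=np.cross(YB,[0,0,1.]);P0=np.array([.511,-.206,0])
E
python3 - <<'E'
from h import *
C=cam('top');g=cv2.cvtColor(cv2.imread('pics/top0.png'),cv2.COLOR_BGR2GRAY)[160:250,235:325]
for r in((30,37),(18,25)):
    h=cv2.HoughCircles(cv2.resize(g,None,fx=4,fy=4,interpolation=cv2.INTER_CUBIC),cv2.HOUGH_GRADIENT,1,200,param1=60,param2=15,minRadius=r[0]*4,maxRadius=r[1]*4)
    if h is not None:
        u=h[0,0]/4+[235,160,0];print('plate',u,onz(C,u[:2],.018),onz(C,u[:2],.005))
arm.movep([*P0[:2],.13],q(R0));arm.movel([*P0[:2],.066],velocity=.1);st()
arm.move_gripper(0.0);arm.wait(.2);st();print(XB,YB)
cv2.imwrite('pics/s1.png',capture('side'))
E
```

```text
plate [277.375      203.875       35.15000153] [0.59368663 0.14458474 0.018     ] [0.59515451 0.14634842 0.005     ]
plate [276.375      203.125       20.72500038] [0.59610772 0.14773171 0.018     ] [0.59760234 0.14953014 0.005     ]
t4.42 [ 0.5113 -0.2063  0.0664] F [ 1.4 -0.5  0.1] M [0.02 0.01 0.03] g1.002 0.0
t5.52 [ 0.511 -0.206  0.066] F [-0.3 -0.8  0.1] M [ 0.04  0.05 -0.04] g0.373 30.0
[ 0.8251135 -0.564967   0.       ] [0.564967  0.8251135 0.       ]
```

```bash
cat >> h.py <<'E'
def rock(th,v=.03,dz=0.):
    piv=P0+[0,0,.014]+XB*.002*np.sign(th);A=Ro.from_rotvec(YB*th).as_matrix()
    arm.movel(piv+A@(P0+[0,0,.066+dz]-piv),velocity=v,frame=q(A@R0))
    o=arm.observe();t=Ro.from_matrix(Ro.from_quat(o['ee_rot']).as_matrix()@R0.T).as_rotvec()@YB
    F=np.array(o['wrist_force']);print('th %.3f act %.3f t%.2f Fx %.1f Fy %.1f Fz %.1f My %.2f g%.3f'%(th,t,o['t'],F@XB,F@YB,F[2],np.array(o['ft_torque'])@YB,o['grip_width']))
E
python3 - <<'E'
from h import *
for th in(.04,.08,.12,.15,.172): rock(th)
cv2.imwrite('pics/w1.png',capture('wrist'))
cv2.imwrite('pics/s2.png',capture('side'))
E
```

```text
th 0.040 act 0.041 t5.82 Fx -2.8 Fy 0.7 Fz 4.2 My 0.66 g0.378
th 0.080 act 0.081 t6.07 Fx -4.0 Fy 1.1 Fz 6.3 My 1.17 g0.372
th 0.120 act 0.122 t6.32 Fx -5.4 Fy -0.3 Fz 7.8 My 1.29 g0.375
th 0.150 act 0.152 t6.57 Fx -4.8 Fy 0.2 Fz 8.8 My 1.46 g0.369
th 0.172 act 0.175 t6.82 Fx -7.1 Fy -0.5 Fz 9.3 My 1.61 g0.370
```

```bash
python3 - <<'E'
import cv2,numpy as np
w=cv2.imread('pics/w1.png')
s=[cv2.resize(cv2.imread(f'pics/s{i}.png')[220:285,300:375],None,fx=5,fy=5,interpolation=cv2.INTER_CUBIC) for i in(1,2)]
cv2.imwrite('pics/v1.png',np.clip(np.hstack(s)*1.3,0,255).astype(np.uint8))
E
```

```text
(no output)
```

View pics/v1.png

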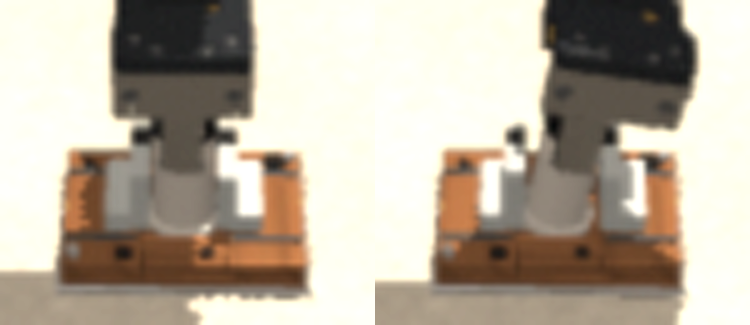

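View pics/w1.png

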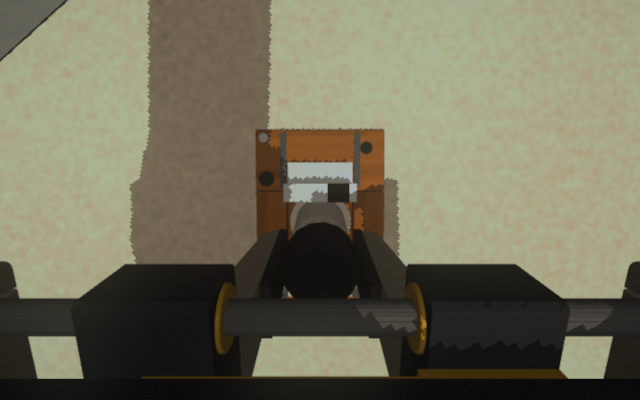

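The side view shows the pot tipped right and the right cheek shifted outward. The holder is still down. Next I'll rock the other way and repeat.

```bash
python3 - <<'E'
from h import *
for th in(.09,-0.001,-.06,-.12,-.15,-.178): rock(th,.04)
cv2.imwrite('pics/s3.png',capture('side'))
for th in(-.09,.001,.06,.12,.16,.18,.195): rock(th,.04)
cv2.imwrite('pics/s4.png',capture('side'))
for th in(.09,-.001,-.06,-.12,-.16,-.18,-.195): rock(th,.04)
cv2.imwrite('pics/s5.png',capture('side'))
for th in(-.09,0.): rock(th,.04)
arm.wait(.2);rock(0.)
cv2.imwrite('pics/s6.png',capture('side'))
s=[cv2.resize(cv2.imread(f'pics/s{i}.png')[225:285,300:375],None,fx=5,fy=5,interpolation=cv2.INTER_CUBIC) for i in(3,4,5,6)]
cv2.imwrite('pics/v2.png',np.clip(np.vstack([np.hstack(s[:2]),np.hstack(s[2:])])*1.0,0,255).astype(np.uint8))
E
```

```text
th 0.090 act 0.088 t7.17 Fx 0.1 Fy -0.4 Fz -0.6 My -0.16 g0.372
th -0.001 act -0.001 t7.44 Fx -0.2 Fy 0.6 Fz -1.5 My -0.01 g0.373
th -0.060 act -0.060 t7.69 Fx 2.1 Fy -0.5 Fz -1.8 My -0.41 g0.373
th -0.120 act -0.121 t7.94 Fx 4.3 Fy -0.8 Fz -2.4 My -0.76 g0.370
th -0.150 act -0.152 t8.19 Fx 5.9 Fy -0.7 Fz -1.8 My -1.17 g0.369
th -0.178 act -0.180 t8.44 Fx 6.7 Fy -0.3 Fz -2.4 My -1.23 g0.373
th -0.090 act -0.087 t8.76 Fx -1.1 Fy -0.8 Fz -1.0 My 0.14 g0.372
th 0.001 act 0.003 t9.03 Fx -0.0 Fy -0.3 Fz 3.0 My -0.07 g0.374
th 0.060 act 0.061 t9.28 Fx -2.2 Fy 1.5 Fz 1.0 My 0.33 g0.374
th 0.120 act 0.120 t9.53 Fx -2.8 Fy 0.3 Fz 2.5 My 0.57 g0.371
th 0.160 act 0.163 t9.78 Fx -5.3 Fy 0.0 Fz 4.9 My 1.35 g0.371
th 0.180 act 0.184 t10.03 Fx -7.4 Fy -0.3 Fz 6.5 My 1.62 g0.374
th 0.195 act 0.199 t10.28 Fx -6.7 Fy -0.4 Fz 7.2 My 1.85 g0.371
th 0.090 act 0.089 t10.61 Fx 0.3 Fy -0.2 Fz -0.5 My -0.12 g0.374
th -0.001 act -0.001 t10.88 Fx 0.4 Fy 0.2 Fz -0.8 My -0.04 g0.377
th -0.060 act -0.059 t11.12 Fx -0.6 Fy 0.1 Fz -0.2 My 0.12 g0.375
th -0.120 act -0.119 t11.38 Fx 0.1 Fy -0.2 Fz -0.5 My 0.09 g0.371
th -0.160 act -0.160 t11.62 Fx 0.8 Fy -0.1 Fz -1.2 My 0.02 g0.375
th -0.180 act -0.182 t11.88 Fx 3.2 Fy 0.7 Fz 0.0 My -0.59 g0.373
th -0.195 act -0.198 t12.12 Fx 4.6 Fy -0.0 Fz -0.3 My -1.07 g0.371
th -0.090 act -0.088 t12.46 Fx 0.3 Fy -0.2 Fz -1.5 My 0.15 g0.372
th 0.000 act 0.002 t12.72 Fx 0.0 Fy 0.8 Fz 1.2 My -0.04 g0.375
th 0.000 act 0.001 t13.18 Fx -0.2 Fy -0.9 Fz -0.4 My 0.20 g0.375
```

View pics/v2.png

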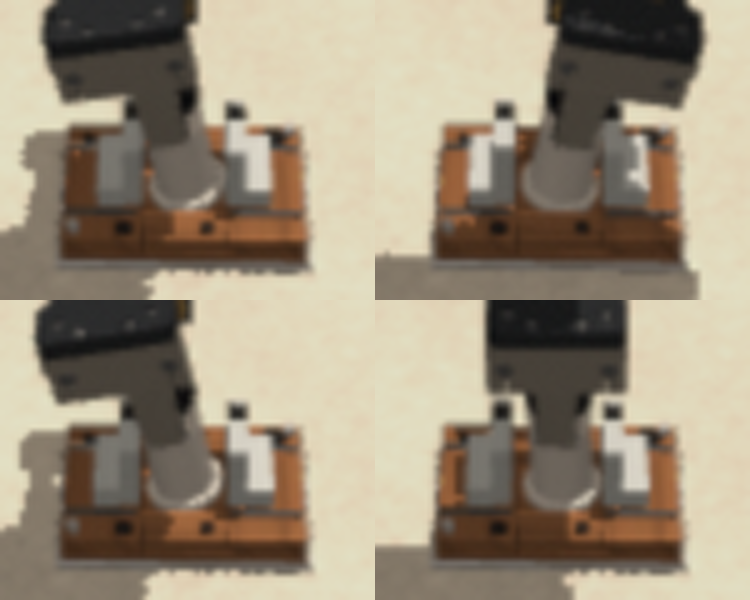

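Both cheeks are now back: compared with the start, the left outer edge moved about 7 mm and the right about 5 mm. I'll push each once more for margin.

```bash
python3 - <<'E'
from h import *
for th in(.1,.16,.19,.21,.22,.1,.0,-.1,-.16,-.19,-.21,-.1,0.): rock(th,.05)
arm.wait(.2);rock(0.)
cv2.imwrite('pics/s7.png',capture('side'))
C=cam('side')
# brightness profile of the lower-block row (z 0.03, front face y=-20 mm), position along base x in mm
xs=np.arange(-56,57,1.)
for i in(1,6,7):
    g=cv2.cvtColor(cv2.imread(f'pics/s{i}.png'),cv2.COLOR_BGR2HSV)[...,1].astype(np.float32)
    pr=[]
    for z in(.024,.028):
        uv=np.float32([proj(C,P0+XB*x/1000-YB*.02+[0,0,z]) for x in xs])
        pr.append(cv2.remap(g,uv[None,:,0],uv[None,:,1],cv2.INTER_LINEAR)[0])
    p=np.mean(pr,0);t=90;e=[(xs[k]+(t-p[k])/(p[k+1]-p[k])).round(1) for k in range(len(xs)-1) if (p[k]-t)*(p[k+1]-t)<0];print(i,e)
E
```

```text
th 0.100 act 0.099 t13.49 Fx -0.7 Fy -0.4 Fz -0.6 My -0.00 g0.373
th 0.160 act 0.160 t13.74 Fx -2.0 Fy 0.4 Fz -0.7 My 0.26 g0.372
th 0.190 act 0.191 t13.99 Fx -5.0 Fy 0.1 Fz 2.8 My 1.08 g0.379
th 0.210 act 0.213 t14.24 Fx -6.4 Fy 1.4 Fz 5.4 My 1.61 g0.373
th 0.220 act 0.223 t14.49 Fx -7.9 Fy 0.3 Fz 6.5 My 1.83 g0.375
th 0.100 act 0.097 t14.78 Fx 0.3 Fy 0.0 Fz -0.4 My -0.15 g0.371
th 0.000 act -0.002 t15.04 Fx -0.2 Fy 0.0 Fz -1.5 My -0.05 g0.372
th -0.100 act -0.100 t15.31 Fx 0.2 Fy 0.2 Fz -0.7 My 0.11 g0.373
th -0.160 act -0.159 t15.56 Fx -0.3 Fy 0.5 Fz -1.6 My 0.17 g0.374
th -0.190 act -0.190 t15.81 Fx 1.2 Fy -0.2 Fz -1.4 My -0.16 g0.373
th -0.210 act -0.212 t16.06 Fx 3.8 Fy -0.2 Fz -0.7 My -0.80 g0.374
th -0.100 act -0.098 t16.35 Fx -0.7 Fy -0.7 Fz -1.2 My 0.17 g0.376
th 0.000 act 0.001 t16.62 Fx 0.4 Fy 0.6 Fz -0.6 My 0.08 g0.373
th 0.000 act 0.000 t17.07 Fx -1.6 Fy 1.2 Fz -2.3 My 0.18 g0.376
1 [np.float64(-41.5), np.float64(38.5)]
6 [np.float64(-48.2), np.float64(-24.8), np.float64(-17.0), np.float64(44.5)]
7 [np.float64(-49.1), np.float64(-25.4), np.float64(-17.1), np.float64(20.7), np.float64(21.1), np.float64(45.0)]
```

The cheeks are now about 7.6 mm (-x) and 6.5 mm (+x) back. Next I'll lift in small guarded steps and carry the pot to a view of the plate.

```bash
python3 - <<'E'
from h import *
for z in(.068,.070,.073,.077,.085,.1,.13):
    arm.movel([*P0[:2],z],velocity=.03 if z<.08 else .08,frame=q(R0));o=st()
    if o['wrist_force'][2]<-7: print('STOP');break
else:
    arm.movel([*P0[:2],.2],velocity=.15)
    cv2.imwrite('pics/s8.png',capture('side'))
    Pp=np.array([.596,.147]);y=YAW
    arm.movep([*(Pp-.03*down(y)[:2,0]*0),.2],q(down(y)));o=st();print(np.round(o['joint_pos'],2))
    im=capture('wrist');cv2.imwrite('pics/w2.png',im);np.save('o2.npy',np.r_[o['eef_pos'],o['ee_rot']])
    s=cv2.imread('pics/s8.png')[160:300,240:440];cv2.imwrite('pics/v3.png',np.hstack([cv2.resize(im,(480,300)),cv2.resize(s,(300,300))]))
E
```

```text
t17.37 [ 0.5108 -0.2059  0.0681] F [-0.7  0.  -0.7] M [ 0.17  0.26 -0.03] g0.374 30.0
t17.62 [ 0.5114 -0.2063  0.0703] F [ 0.4 -0.8 -0.7] M [-0.02  0.   -0.01] g0.370 30.0
t17.87 [ 0.5113 -0.2061  0.0733] F [ 0.5  0.4 -1.2] M [ 0.04 -0.01 -0.01] g0.375 30.0
t18.15 [ 0.5112 -0.2061  0.0773] F [ 0.5 -0.9 -1.2] M [0.04 0.01 0.  ] g0.376 30.0
t18.40 [ 0.5114 -0.2061  0.0856] F [-0.  -0.2 -1.3] M [-0.07  0.04 -0.01] g0.376 30.0
t18.73 [ 0.5114 -0.2061  0.1007] F [-1.   0.1 -1.3] M [ 0.03  0.01 -0.01] g0.373 30.0
t19.26 [ 0.5113 -0.2059  0.1304] F [-0.6  0.4 -0.6] M [-0.    0.03  0.03] g0.373 30.0
t21.28 [0.5962 0.1447 0.2001] F [ 0.5 -0.2 -0.9] M [-0.03  0.05 -0.05] g0.366 30.0
[-0.88  0.51  0.81  1.75 -0.42  1.06  1.04]
```

View pics/v3.png

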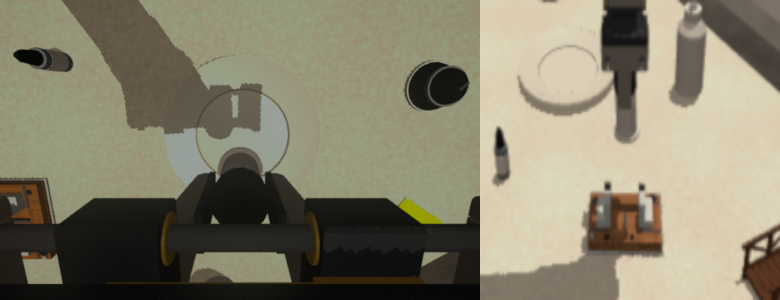

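The wrist view shows the plate's inner ring clearly, with its left, top and right edges at about (196,134), (241,89) and (288,134) in the shown picture. The side view shows the pot hanging upright with the holder still down. Next I'll fix the centre and place the pot.

```bash
python3 - <<'E'
from h import *
from scipy.optimize import least_squares
a=np.load('o2.npy');C=cam('wrist',dict(eef_pos=a[:3],ee_rot=a[3:]))
W=np.array([onz(C,np.array(u)*4/3,.006)[:2] for u in((196,134),(241,89),(288,134),(208,103),(275,103))])
r=least_squares(lambda p:np.hypot(*(W-p[:2]).T)-p[2],[.596,.147,.06]);print('ring',r.x,'res mm',(r.fun*1000).round(1))
T=cam('top')
print('top view of ring',onz(T,(276.4,203.1),.006))
c=(r.x[:2]+onz(T,(276.9,203.4),.008)[:2])/2;print('goal',c)
if np.hypot(*(r.x[:2]-c))<.006:
    Q=q(R0);arm.movel([*c,.2],velocity=.1,frame=Q);arm.movel([*c,.08],velocity=.12,frame=Q);arm.movel([*c,.0595],velocity=.03)
    for z in np.arange(.0585,.0525,-.0005):
        arm.movel([*c,z],velocity=.01);o=arm.observe();print(round(z,4),round(o['eef_pos'][2],4),round(o['wrist_force'][2],1),end='; ')
        if o['wrist_force'][2]>2: break
    arm.wait(.3);st()
E
```

```text
ring [0.59798815 0.14649236 0.06608916] res mm [-0.3 -0.2  0.2  0.5 -0.2]
top view of ring [0.59756579 0.14931228 0.006     ]
goal [0.59717083 0.14697046]
0.0585 0.0586 -0.8; 0.058 0.058 -1.2; 0.0575 0.0575 -0.2; 0.057 0.057 -1.1; 0.0565 0.0566 1.1; 0.056 0.0565 3.2; t25.37 [0.5976 0.1468 0.0565] F [-0.6 -1.5  4.8] M [-0.26  0.11 -0.  ] g0.374 30.0
```

Contact is at the expected height. Next I'll release, retreat and check.

```bash
python3 - <<'E'
from h import *
p=arm.observe()['eef_pos']
arm.movel([p[0],p[1],.0565],velocity=.01);arm.move_gripper(.7);arm.wait(.2);st()
arm.movel([p[0],p[1],.2],velocity=.1);arm.movel([p[0]-.12,p[1]+.12,.28],velocity=.2);st()
s=capture('side');t=capture('top')
cv2.imwrite('pics/v4.png',np.vstack([s[100:320,200:500],t[90:310,190:490]]))
E
```

```text
t26.43 [0.5976 0.1467 0.0565] F [ 0.7 -0.1  0.1] M [-0.04 -0.03 -0.04] g0.703 0.0
t29.10 [0.4779 0.2659 0.2797] F [ 0.8  0.2 -0.3] M [-0.02  0.02 -0.  ] g0.702 0.0
```

View pics/v4.png

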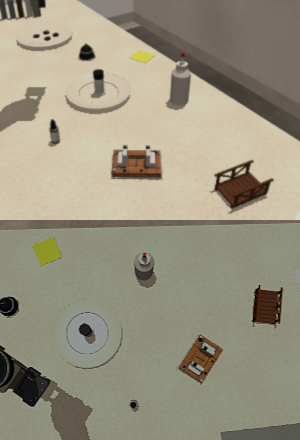

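The pot stands upright in the middle of the plate, with its cap near (98,74) in the side view and (86,329) in the top view. The holder is down and the other things haven't moved.

```bash
python3 -c "
from workcell import arm, capture, calibration
print(arm.job_done())"
```

```text
the job is handed in; nothing more can be done
None
```

The job is handed in at about 29 s of the 56 s allowed: both cheeks were rocked back about 6.5 to 7.6 mm, and the pot stands upright in the middle of the plate with the holder down and the other things where they were.

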